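One turn of the panel press hand wheel

TASK

The bench press is to be brought exactly one turn closer to the glued panel sample lying in it. Push the hand wheel round clockwise (seen from above) by its upright handle, with closed fingertips against the outside of the handle and without gripping it, through one full turn, so that the handle ends where it began; then leave it and move clear. Leave the bottle, box, tape roll and screwdriver where they are.

Things in the scene. Friction and masses are not known exactly. Their poses are not given: they have to be found in the camera images.
- press: Grey bench screw press fixed to the table, base 200 x 240 x 22 mm, its origin under the middle of the base on the table; z up, the two steel columns stand at +-95 mm along its y. The crosshead's top is at 160 mm; the level hand wheel turns on the vertical axis through the origin, above the crosshead. The press's place and yaw vary.
- hub (a point): Point on the wheel's vertical axis, level with the top of its rim, 200 mm above the table. The aluminium wheel has 3 spokes, a rim 190 mm in diameter overall (round bar 20 mm thick, centre line at radius 85 mm); the hub reaches 6 mm higher than this point. The wheel does not rise or sink as it turns: the platen below it does.
- handle (a point): Point on the axis of the only upright handle, half way up, 230 mm above the table. Handle: black cylinder of 22 mm diameter (26 mm collar at its lowest 5 mm), fixed to the wheel on the rim at the end of one spoke, 85 mm from the wheel's axis, standing from 198 to 258 mm above the table; there is nothing higher on the press. It starts anywhere round the circle except the side farthest from the press's front.
- wheel (a joint): Angle of the hand wheel in rad, growing clockwise as seen from above; one turn is 6.283. At 0 the handle points along the press's -x; it starts between -2.6 and 2.6 and has free travel for more than a turn. Stiff screw: it takes about 0.22 N m (some 3 N at the handle) to turn, does not coast, and stays where it is left.
- spray_bottle: White bottle, 64 mm in diameter, 170 mm tall, standing loose on the table beside the press (+y side); origin at the centre of its underside. Leave alone.
- screw_box: Cardboard box 75 x 110 x 60 mm, loose on the table beside the press (-y side); origin at the centre of its underside. Leave alone.
- tape_roll: Roll of green tape lying flat, 100 mm outside, 76 mm inside, 25 mm high, loose on the table beside the press (+y side), nearer the robot than the bottle; origin at the centre of its underside. Leave alone.
- screwdriver: Screwdriver 200 mm long lying loose along its x on the table beside the press (-y side), nearer the robot than the box. Leave alone.

How it is judged:
On the way:
1. the handle has been brought clockwise to the far side of its circle (about half a turn) (distance of handle from where it was at the start of the episode above 0.16 m and value of joint wheel above 0.16 rad), for 0.05 s.
At the end, for the whole second after the job is handed in: The wheel is at rest one clockwise turn on from its start: the handle within 20 mm of where it began (about 13 degrees either way), after one turn and not none or two; the four loose things are within 20 mm of their places (distance of each of handle, spray_bottle, screw_box, tape_roll, screwdriver from where it was at the start of the episode below 0.02 m and value of joint wheel between 3.1 and 9.4 rad and velocity of joint wheel between -0.03 and 0.03 rad/s); the robot touches nothing.
It fails at once if the handle is taken between the fingers (horizontal distance between the grasp point and handle below 0.01 m and height (world z) of the grasp point below 0.262 m).
It fails at once if a bystander is moved, lifted or knocked over (distance of any of spray_bottle, screw_box, tape_roll, screwdriver from where it was at the start of the episode above 0.02 m).
It also fails if it takes over 56 s, if anything falls off the work surface, if the arm or the gripper's body presses on something with over 40 N, if the wrist force passes 120 N, or if a joint passes its speed limit or range.

ROBOT

A 7-joint arm with a two-finger parallel gripper is mounted at the origin on the work surface. World frame = base frame: x ahead of the robot, y to its left, z up, the work surface at z = 0. Lengths are in m, angles in rad, forces in N, time in s.
With the tool pointing down it reaches from about 0.425 to 0.925 m from the base axis. Payload 6.8 kg.
Tool frame: the origin (TCP) lies midway between the tips of the shut fingers; the grasp point (between the pads) lies 19 mm behind it; z points along the fingers, y is the line along which they close (so a half turn about z gives the same grasp; the last joint's range is limited). The gripper opens to 85 mm and grips with 20 to 120 N. Pads are 22 mm wide; open, the fingers measure 114 mm over their backs; the gripper's body (76 mm by 85 mm) begins 54 mm behind the grasp point. The pads swing forward as they close: fully open they stand 13 mm farther back than shut.
Start: joints at [1.079, 0.477, 0.022, 1.555, -0.011, 1.109, -0.083], TCP at [0.253, -0.626, 0.231] pointing down, gripper open.
Joint ranges: [-2.96, 2.96], [-0.34, 2.1], [-1.41, 1.46], [0.24, 2.44], [-1.37, 4.51], [0.17, 1.92], [-2.96, 2.96]. Speed limits (rad/s): [2.39, 2.39, 3.14, 3.14, 3.14, 3.14, 3.14].

INTERFACE

Orientations are given as a rotation vector (axis times angle).
In Python, from bench import r gives the robot as it stands. The module is installed in compiled form; this text tells all that it offers.
- The arm moves only by the tool apply_moves, never from a script. Its argument "rows" is a list of rows, each a list of 6 numbers: the shift along the tool's x, y, z scaled (see below), then the turn, a rotation vector about the tool's x, y, z scaled (see below). A call has 1 to 5 rows; each row is the pose to reach, as a shift and turn from the pose commanded when the call began, along the tool's axes at that moment; what a row does not reach only later rows make up. The controller multiplies each number of a shift by 0.25 m and each number of a turn by 90 degrees. A row lasts 1/8 s, in which the tool goes at most 62.5 mm and 10.7 degrees, less where a joint would pass 70% of its speed; a pose out of reach is approached as far as the arm can. A call with a number of a shift or a turn outside -1 to 1 is refused whole. A call with a gripper value outside its range is refused whole. "claw" is the opening, from 0 (shut) to 1 (fully open), set as the call begins (left out, the last holds). The fingers move at their own pace and stop on an object; "newtons" is the grip in N (left out, the last holds). Time passes only in rows, so rows that repeat a pose let the fingers close. It gives the time, the measured TCP pose, the force, the opening and the grip force at its end, in the units of the state.
- r.get_obs(): the state, without advancing time (a new reading comes with each control period).
- r.grab_frame(name): name is "scene" or "top" or "wrist"; returns a dict with "pixels" (384x512x3 uint8, red, green, blue), "intrinsics" (3x3 intrinsics, pixels), "dist" ([k1, k2, p1, p2, k3] as OpenCV has them; the pictures are not rectified), "eye" and "attitude" of the camera in the world. Camera axes: x right, y up, looking along -z (the intrinsics and any distortion apply to the point x, -y, -z); pixel columns grow to the right and rows downward; lengths in m; the calibration is good to about 2 mm. A picture is of the moment at which its call begins. There is no depth.
- r.hand_in(): hands the job in; it is judged then, once.
Trained networks look in a picture, given as the dict that the camera call returned (one of the last four; its "shot" number tells which), for a name from the list of things; names that differ only in an ending like _2 or _b are one class to them, and where a whole thing is asked for, a point or a joint stands for the part that bears it (a point fixed in the world has none). Each returns a list of dicts, best first, with "conf" (0 to 1); they miss things now and then, are a little off and sometimes report something else, mostly with a low value. They report only what shows in the picture. A call takes as long as a camera call.
- r.search_frame(picture, thing): "rect" ([left, top, width, height] in pixels, round what is visible of it).
- r.outline_of(picture, thing): "pixels" (384x512 bool, what is visible of it) and "rect" ([left, top, width, height] in pixels, round what is visible of it).
- r.landmark_of(picture, thing): "point" ([column, row] in pixels: a listed point, or the origin of a listed thing).
The state is a dict: "clock": time; "joints": joint angles; "qvel": joint speeds; "tau": joint torques, N m; "tcp_pos": TCP position; "orientation": TCP orientation; "contact_force": force on the tool from outside, world axes, zero at the start; "moment": the same for the moment, N m; "grip_width": finger opening in m; "gripper_force": force on a finger pad.
Only numpy, scipy, OpenCV 4.12 (cv2) and the standard library are available. Lean on these libraries where they do the work, as an engineer would, in place of code of your own. Each camera call takes 0.05 s, during which the arm holds its last target. There are 200 camera calls.

## Working session

There is one attempt and no reset: what is moved stays moved. The work goes in short steps, Python scripts to look and compute and a tool call to move; the robot and the scene stay as the last step left them, time stands still between calls to the robot, and variables do not carry over. Pictures are saved under pics/ and viewed, at most 10 in all, crops included, and the job is handed in when it is done.

Besides the shell and the picture viewer there is one more tool, called as name(argument=value, ...), one argument or row to a line, values as JSON. apply_moves: Moves the arm, as the interface text tells. Its arguments: {"type":"object","properties":{"rows":{"type":"array","items":{"type":"array","items":{"type":"number"}}},"claw":{"type":"number"},"newtons":{"type":"number"}},"required":["rows"]}

```bash
mkdir -p pics; cat > h.py <<'E'
import numpy as np, cv2
from scipy.spatial.transform import Rotation as R
from bench import r
def rotm(a):
    a=np.array(a,float)
    if a.shape==(3,3): return a
    return R.from_rotvec(a).as_matrix() if a.size==3 else R.from_quat(a).as_matrix()
def ray(f,px):
    u=cv2.undistortPoints(np.array([[px]],float),np.array(f['intrinsics']),np.array(f['dist'],float))[0,0]
    d=rotm(f['attitude'])@np.array([u[0],-u[1],-1]); return np.array(f['eye']),d/np.linalg.norm(d)
def atz(f,px,z):
    e,d=ray(f,px); return e+d*(z-e[2])/d[2]
def proj(f,P):
    M=rotm(f['attitude']); c=(np.atleast_2d(P)-np.array(f['eye']))@M; c=c*[1,-1,-1]
    return cv2.projectPoints(c,np.zeros(3),np.zeros(3),np.array(f['intrinsics']),np.array(f['dist'],float))[0][:,0]
E
cat > a.py <<'E'
from h import *
ims=[]
o=r.get_obs();print(o)
Z=dict(press=0,hub=.2,handle=.23,spray_bottle=0,screw_box=0,tape_roll=0,screwdriver=0.012)
for c in('top','scene'):
    f=r.grab_frame(c); ims.append(f['pixels']); print(c,f['eye'],f['attitude'])
    for n in Z:
        for k in r.landmark_of(f,n)[:2]: print(n,round(k['conf'],2),np.round(k['point'],1),atz(f,k['point'],Z[n]).round(4))
cv2.imwrite('pics/1.png',cv2.resize(np.vstack(ims)[:,:,::-1],None,fx=.78,fy=.78))
E
python3 a.py
```

```text
{'clock': 0.0, 'joints': array([ 1.07891328,  0.47776768,  0.02238228,  1.55650081, -0.01154256,
        1.10929475, -0.08308925]), 'qvel': array([-0.00052027,  0.00058335, -0.00053232, -0.00128377,  0.00082728,
        0.00111433,  0.00069356]), 'tau': array([-9.73539718e-04, -5.96460772e+01,  1.60763741e+00, -2.81199574e+01,
        1.24432016e-02,  9.40080383e-03,  2.78248336e-05]), 'tcp_pos': array([ 0.25248141, -0.62533785,  0.23032743]), 'orientation': array([-3.08218747e+00, -5.98773758e-01,  7.32434945e-04]), 'contact_force': array([0.02558961, 0.09888163, 0.29537847]), 'moment': array([-0.00645907, -0.0408383 , -0.03090743]), 'gripper_force': 0.0, 'grip_width': 0.08575999905811973}
top [ 0.38786894 -0.00442579  1.14342986] [ 0.09966487 -0.0872244  -1.58545246]
press 0.82 [216.5 181. ] [0.5393 0.1099 0.    ]
press 0.28 [142.4 152.4] [0.6245 0.3196 0.    ]
hub 0.56 [215.  167.4] [0.5444 0.0932 0.2   ]
handle 0.93 [236.9 140.3] [0.6003 0.0405 0.23  ]
handle 0.49 [307.6 207.5] [ 0.4465 -0.1135  0.23  ]
spray_bottle 0.55 [142.3 152.1] [0.6253 0.3199 0.    ]
screw_box 0.77 [290.7 140.9] [ 0.6493 -0.0994  0.    ]
tape_roll 0.73 [147.8 214.3] [0.4495 0.3015 0.    ]
screwdriver 0.95 [307.8 207.1] [ 0.4616 -0.1401  0.012 ]
scene [ 0.99770788 -0.53562315  0.8485283 ] [0.75999777 0.27725662 0.68832044]
press 0.9 [278.7 214.4] [0.5409 0.1024 0.    ]
hub 0.83 [284.2 164.1] [0.5433 0.1061 0.2   ]
handle 0.79 [292.9 177. ] [0.6116 0.0516 0.23  ]
spray_bottle 0.69 [336.9 189.2] [0.6128 0.319  0.    ]
screw_box 0.84 [263.1 273.8] [ 0.6451 -0.0931  0.    ]
screw_box 0.26 [278.9 212.4] [0.5361 0.1094 0.    ]
tape_roll 0.63 [294.7 170.4] [0.4516 0.3017 0.    ]
tape_roll 0.61 [283.3 163.7] [0.3995 0.3036 0.    ]
screwdriver 0.96 [201.6 249. ] [ 0.4698 -0.1518  0.012 ]
```

View pics/1.png

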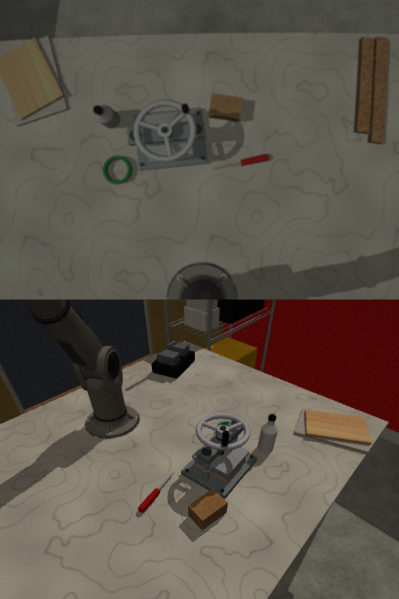

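The top view shows the wheel centred near (212,168) and the handle at (237,138). The networks agree with that. Next I refine the hub and handle from the outlines, using both cameras.

```bash
cat > m.py <<'E'
from h import *
from scipy.optimize import least_squares
def rimpts(f):
    k=r.outline_of(f,'wheel') or r.outline_of(f,'hub')
    return k[0]['pixels'].astype(np.uint8),k[0]['conf']
def handle_fit(frames):
    # handle axis from outline centroid of handle in each view
    obs=[]
    for f in frames:
        k=r.landmark_of(f,'handle')
        if k and k[0]['conf']>.5: obs.append((f,np.array(k[0]['point']),2.))
    s=least_squares(lambda x:np.ravel([(proj(f,[x[0],x[1],.23])[0]-p) for f,p,w in obs]),[.6,.05])
    return s.x,np.abs(s.fun).max()
if __name__=='__main__':
    fs=[r.grab_frame(c) for c in('top','scene')]
    print('handle',handle_fit(fs))
    for f in fs:
        for n in('wheel','hub','handle','press'):
            for k in r.outline_of(f,n)[:1]: print(n,round(k['conf'],2),k['rect'],k['pixels'].sum())
        m,c=rimpts(f)
        pts=cv2.findNonZero(m)
        a=np.linspace(0,2*np.pi,180)
        def fun(x):
            ring=np.c_[x[0]+.085*np.cos(a),x[1]+.085*np.sin(a),np.full(180,.19)]
            return ring
        g=f['pixels'].max(2).astype(np.float32); g=cv2.GaussianBlur(g,(0,0),1.2)
        best=None
        for x in np.arange(.51,.58,.002):
            for y in np.arange(.06,.14,.002):
                q=proj(f,fun((x,y))).astype(np.float32)
                v=cv2.remap(g,q[None,:,0],q[None,:,1],1).mean()
                if best is None or v>best[0]: best=(v,x,y)
        print('ring bright',best,c)
f=fs[0];I=f['pixels'][90:230,120:330,::-1];J=fs[1]['pixels'][110:300,190:370,::-1]
cv2.imwrite('pics/2.png',np.hstack([cv2.resize(I,(420,400*280//400)),cv2.resize(J,(266,280))]))
E
python3 m.py
```

```text
handle (array([0.60532698, 0.0432249 ]), np.float64(3.3461319055941487))
wheel 0.64 [170.3, 128.7, 83.3, 79.2] 2842
hub 0.62 [173.8, 126.9, 78.6, 81.6] 2636
handle 0.59 [170.6, 124.0, 79.3, 82.0] 2656
press 0.69 [163.4, 128.2, 102.6, 90.3] 7119
ring bright (np.float32(96.90777), np.float64(0.546), np.float64(0.10800000000000004)) 0.64
wheel 0.79 [250.3, 145.6, 68.4, 45.7] 1600
hub 0.71 [250.0, 145.1, 72.8, 46.1] 1813
handle 0.64 [251.3, 145.1, 69.6, 47.1] 1782
press 0.65 [230.9, 145.2, 96.5, 108.4] 6256
ring bright (np.float32(124.65489), np.float64(0.544), np.float64(0.11600000000000005)) 0.79
```

View pics/2.png

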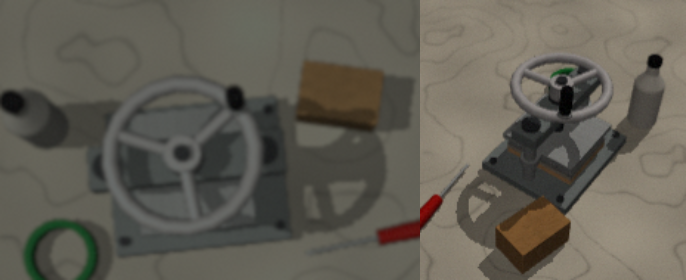

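The ring fits put the hub near (0.545, 0.112). The handle is the dark post at top-view pixel (237,138), at about −50°. I'll write a joint hub and angle fit that I can reuse later.

```bash
cat > w.py <<'E'
from h import *
a=np.linspace(0,2*np.pi,180)
def smp(g,P):
    q=proj(g[1],P).astype(np.float32); return cv2.remap(g[0],q[None,:,0],q[None,:,1],1)[0]
def imgs(): 
    L=[]
    for c in('top','scene'):
        f=r.grab_frame(c); L.append((cv2.GaussianBlur(f['pixels'].max(2).astype(np.float32),(0,0),1.),f))
    return L
def hub(L):
    return max(((sum(smp(g,np.c_[x+.085*np.cos(a),y+.085*np.sin(a),0*a+.19]).mean() for g in L)),x,y) for x in np.arange(.53,.56,.001) for y in np.arange(.095,.13,.001))[1:]
z=np.linspace(.206,.254,9)
def theta(L,C):
    out=[]
    for S in (L,L[:1],L[1:]):
        sc=[]
        for t in range(-180,180):
            h=np.radians(t); o=np.array([C[0]+.085*np.cos(h),C[1]+.085*np.sin(h)])
            sc.append(sum(smp(g,np.c_[np.full((9,2),o),z]).mean() for g in S))
        i=int(np.argmin(sc)); out.append((i-180,round(float(sc[i]),1)))
    return out
if __name__=='__main__':
    L=imgs()
    for S in(L,L[:1],L[1:]): C=hub(S); print(C,theta(L,C))
    print(theta(L,(.545,.112)), R.from_rotvec(r.get_obs()['orientation']).as_matrix().round(3))
E
python3 w.py
```

```text
(np.float64(0.545), np.float64(0.11100000000000002)) [(-51, 34.7), (-52, 24.7), (-50, 7.7)]
(np.float64(0.547), np.float64(0.10700000000000001)) [(-50, 21.0), (-51, 14.8), (-49, 5.7)]
(np.float64(0.543), np.float64(0.11500000000000002)) [(-52, 70.4), (101, 52.6), (-51, 11.2)]
[(-52, 39.8), (-53, 28.8), (-50, 8.4)] [[ 0.927  0.374  0.   ]
 [ 0.374 -0.927  0.   ]
 [ 0.    -0.    -1.   ]]
```

apply_moves(
  rows=[
    [0.05,-0.05,-0.22,0,0,0.05],
    [0.25,-0.2,-0.36,0,0,0.11],
    [0.45,-0.36,-0.4,0,0,0.17],
    [0.62,-0.52,-0.4,0,0,0.243],
    [0.78,-0.66,-0.4,0,0,0.243],
  ],
  claw=0,
  newtons=30,
)

```text
clock: 2.22
tcp_pos: [0.3727, -0.3979, 0.3319]
orientation: [3.141, 0.002, 0.002]
contact_force: [0.5, -0.8, 0.5]
grip_width: -0.0001
gripper_force: 0.0
```

```bash
python3 -c "
from h import *
o=r.get_obs();print(o['clock'],o['tcp_pos'],R.from_rotvec(o['orientation']).as_matrix().round(3),o['joints'].round(2),o['grip_width'])"
```

```text
2.225 [ 0.37272545 -0.39793703  0.33194817] [[ 1.     0.001  0.001]
 [ 0.001 -1.    -0.001]
 [ 0.001  0.001 -1.   ]] [ 0.72  0.18 -0.02  1.74  0.    1.22 -0.87] -5.468964538100029e-05
```

apply_moves(
  rows=[
    [0.11,-0.2,0,0,0,0],
    [0.22,-0.4,0,0,0,0],
    [0.33,-0.6,0,0,0,0],
    [0.44,-0.8,0,0,0,0],
    [0.52,-0.96,0,0,0,0],
  ],
)

```text
clock: 2.85
tcp_pos: [0.5023, -0.1571, 0.3316]
orientation: [-3.141, -0.006, -0.001]
contact_force: [0.6, -0.1, -0.8]
grip_width: -0.0001
gripper_force: 0.0
```

apply_moves(
  rows=[
    [0.11,-0.2,0,0,0,0],
    [0.22,-0.4,0,0,0,0],
    [0.33,-0.6,0,0,0,0],
    [0.44,-0.8,0,0,0,0],
    [0.52,-0.98,0,0,0,0],
  ],
)

```text
clock: 3.48
tcp_pos: [0.6316, 0.0876, 0.3312]
orientation: [-3.141, -0.004, -0.0]
contact_force: [0.2, -0.7, 0.5]
grip_width: -0.0002
gripper_force: 0.0
```

```bash
python3 -c "
from h import *
o=r.get_obs();print(o['clock'],o['tcp_pos'],o['joints'].round(2))
L=[];
f=r.grab_frame('wrist');g=r.grab_frame('scene')
print(r.landmark_of(f,'handle'),r.landmark_of(f,'hub'))
for n,z in(('handle',.23),('hub',.2)):
  for k in r.landmark_of(f,n)[:1]: print(n,atz(f,k['point'],z),k['conf'])
cv2.imwrite('pics/3.png',np.hstack([cv2.resize(f['pixels'],(400,300)),cv2.resize(g['pixels'][80:320,170:490],(400,300))])[:,:,::-1])"
```

```text
3.475 [0.6316151  0.08760687 0.33124869] [ 0.02  0.37 -0.35  1.51  0.13  1.29 -1.91]
[{'point': [311.2, 217.7], 'conf': 0.92}] []
handle [0.60578339 0.04406087 0.23      ] 0.92
```

View pics/3.png

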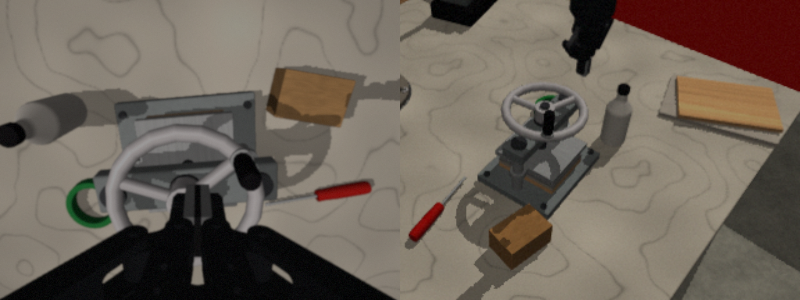

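Seen from the wrist, the handle is at (313,217) px, about (0.604, 0.044), which matches the fit. The fingertip hangs clear on its counter-clockwise side. I'll lower it and print the whole arc plan.

apply_moves(
  rows=[
    [0,0,0.15,0,0,0],
    [0,0,0.3,0,0,0],
    [0,0,0.43,0,0,0],
    [0,0,0.43,0,0,0],
  ],
)

```text
clock: 4.28
tcp_pos: [0.629, 0.0831, 0.2216]
orientation: [3.14, -0.001, -0.008]
contact_force: [-0.4, -0.0, 1.5]
grip_width: 0.0003
gripper_force: 0.0
```

```bash
cat > plan.py <<'E'
from h import *
import sys
t0,n,x,y=float(sys.argv[1]),int(sys.argv[2]),float(sys.argv[3]),float(sys.argv[4])
C=np.array([.545,.11]); cmd=np.array([x,y])
for c in range(n):
    rows=[]
    for k in range(5):
        t0-=10; h=np.radians(t0); p=C+.087*np.array([np.cos(h),np.sin(h)])
        d=np.round((p-cmd)/.25,2); rows.append([float(d[0]),float(-d[1]),0,0,0,0])
    cmd=cmd+.25*d; print(t0,rows,cmd.round(4))
E
python3 plan.py -13 8 .6316 .0876
```

```text
-63.0 [[-0.03, 0.05, 0, 0, 0, 0], [-0.05, 0.1, 0, 0, 0, 0], [-0.09, 0.15, 0, 0, 0, 0], [-0.14, 0.19, 0, 0, 0, 0], [-0.19, 0.22, 0, 0, 0, 0]] [0.5841 0.0326]
-113.0 [[-0.05, 0.02, 0, 0, 0, 0], [-0.11, 0.04, 0, 0, 0, 0], [-0.17, 0.04, 0, 0, 0, 0], [-0.23, 0.03, 0, 0, 0, 0], [-0.29, 0.01, 0, 0, 0, 0]] [0.5116 0.0301]
-163.0 [[-0.06, -0.03, 0, 0, 0, 0], [-0.1, -0.07, 0, 0, 0, 0], [-0.14, -0.11, 0, 0, 0, 0], [-0.18, -0.16, 0, 0, 0, 0], [-0.2, -0.22, 0, 0, 0, 0]] [0.4616 0.0851]
-213.0 [[-0.01, -0.06, 0, 0, 0, 0], [-0.01, -0.12, 0, 0, 0, 0], [-0.01, -0.18, 0, 0, 0, 0], [0.01, -0.24, 0, 0, 0, 0], [0.04, -0.29, 0, 0, 0, 0]] [0.4716 0.1576]
-263.0 [[0.04, -0.05, 0, 0, 0, 0], [0.08, -0.09, 0, 0, 0, 0], [0.14, -0.12, 0, 0, 0, 0], [0.19, -0.14, 0, 0, 0, 0], [0.25, -0.16, 0, 0, 0, 0]] [0.5341 0.1976]
-313.0 [[0.06, 0.0, 0, 0, 0, 0], [0.12, 0.01, 0, 0, 0, 0], [0.18, 0.03, 0, 0, 0, 0], [0.23, 0.06, 0, 0, 0, 0], [0.28, 0.1, 0, 0, 0, 0]] [0.6041 0.1726]
-363.0 [[0.04, 0.04, 0, 0, 0, 0], [0.07, 0.09, 0, 0, 0, 0], [0.1, 0.15, 0, 0, 0, 0], [0.11, 0.21, 0, 0, 0, 0], [0.11, 0.27, 0, 0, 0, 0]] [0.6316 0.1051]
-413.0 [[-0.01, 0.06, 0, 0, 0, 0], [-0.03, 0.12, 0, 0, 0, 0], [-0.05, 0.17, 0, 0, 0, 0], [-0.09, 0.22, 0, 0, 0, 0], [-0.14, 0.26, 0, 0, 0, 0]] [0.5966 0.0401]
```

apply_moves(
  rows=[
    [-0.03,0.05,0,0,0,0],
    [-0.05,0.1,0,0,0,0],
    [-0.09,0.15,0,0,0,0],
    [-0.14,0.19,0,0,0,0],
    [-0.19,0.22,0,0,0,0],
  ],
)

```text
clock: 4.9
tcp_pos: [0.5827, 0.0314, 0.2245]
orientation: [-3.14, -0.004, -0.002]
contact_force: [1.4, 7.2, -0.0]
grip_width: 0.0002
gripper_force: 3.1
```

```bash
cat > t.py <<'E'
from w import *
o=r.get_obs();print(o['clock'],o['tcp_pos'],o['contact_force'].round(1),o['joints'].round(2))
L=imgs();print(theta(L,(.545,.111)))
for g in L:
    for k in r.landmark_of(g[1],'handle')[:1]: print(atz(g[1],k['point'],.23).round(3),round(k['conf'],2))
import sys
if len(sys.argv)>1:
    cv2.imwrite(sys.argv[1],np.hstack([cv2.resize(L[0][1]['pixels'][90:240,120:320],(400,300)),cv2.resize(L[1][1]['pixels'][90:240,190:390],(400,300))])[:,:,::-1])
E
python3 t.py pics/4.png
```

```text
4.9 [0.58274612 0.0313811  0.22453298] [ 1.4  7.2 -0. ] [ 0.11  0.36 -0.34  1.77  0.13  1.04 -1.85]
[(-81, 81.3), (104, 55.6), (-81, 6.0)]
[0.546 0.091 0.23 ] 0.34
[0.559 0.026 0.23 ] 0.94
```

View pics/4.png

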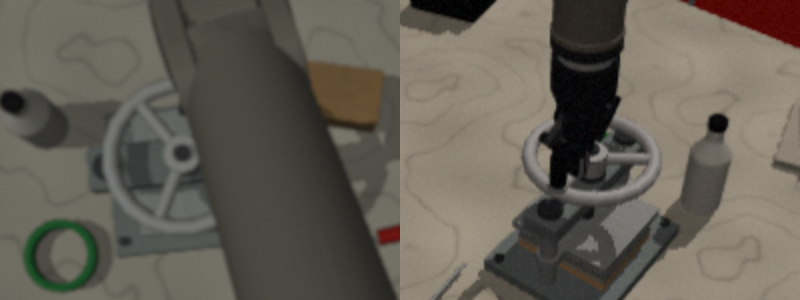

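The wheel turns: the handle is now at −81°, with the fingertip lagging by about 18°, and nothing else has moved. I'll continue the arc.

apply_moves(
  rows=[
    [-0.05,0.02,0,0,0,0],
    [-0.11,0.04,0,0,0,0],
    [-0.17,0.04,0,0,0,0],
    [-0.23,0.03,0,0,0,0],
    [-0.29,0.01,0,0,0,0],
  ],
)

```text
clock: 5.72
tcp_pos: [0.5108, 0.0281, 0.2245]
orientation: [-3.142, -0.003, -0.004]
contact_force: [3.7, 0.3, 0.8]
grip_width: -0.0002
gripper_force: 1.6
```

```bash
python3 t.py
```

```text
5.725 [0.51075042 0.02811196 0.22446038] [3.7 0.3 0.8] [ 0.14  0.24 -0.36  1.93  0.1   0.99 -1.84]
[(-163, 70.8), (103, 53.5), (-170, 8.0)]
[0.492 0.049 0.23 ] 0.89
```

apply_moves(
  rows=[
    [-0.06,-0.03,0,0,0,0],
    [-0.1,-0.07,0,0,0,0],
    [-0.14,-0.11,0,0,0,0],
    [-0.18,-0.16,0,0,0,0],
    [-0.2,-0.22,0,0,0,0],
  ],
)

```text
clock: 6.55
tcp_pos: [0.4599, 0.0827, 0.2235]
orientation: [3.141, 0.002, -0.001]
contact_force: [2.2, -2.8, -0.5]
grip_width: 0.0002
gripper_force: 1.4
```

apply_moves(
  rows=[
    [-0.01,-0.06,0,0,0,0],
    [-0.01,-0.12,0,0,0,0],
    [-0.01,-0.18,0,0,0,0],
    [0.01,-0.24,0,0,0,0],
    [0.04,-0.29,0,0,0,0],
  ],
)

```text
clock: 7.18
tcp_pos: [0.4705, 0.1566, 0.2235]
orientation: [3.142, 0.004, -0.002]
contact_force: [-1.6, -3.2, -0.4]
grip_width: 0.0
gripper_force: 1.0
```

```bash
python3 t.py pics/5.png
```

```text
7.175 [0.47047837 0.15655548 0.22353728] [-1.6 -3.2 -0.4] [-0.05  0.23 -0.46  1.96  0.12  0.99 -2.13]
[(135, 71.5), (76, 25.1), (132, 9.0)]
[0.494 0.159 0.23 ] 0.82
[0.487 0.178 0.23 ] 0.81
```

View pics/5.png

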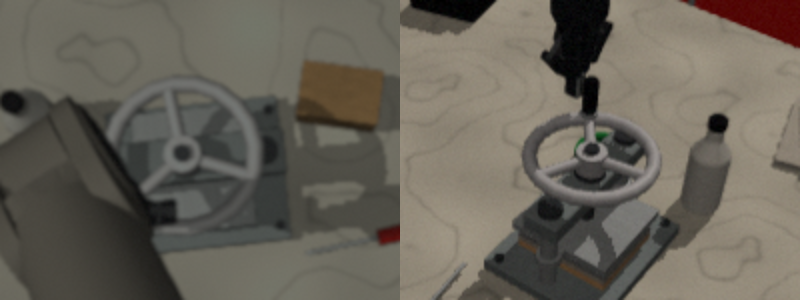

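The handle is at about 132° (scene crop (590,95)), with the fingertip behind it. The arm clears the bottle. I'll continue.

apply_moves(
  rows=[
    [0.04,-0.05,0,0,0,0],
    [0.08,-0.09,0,0,0,0],
    [0.14,-0.12,0,0,0,0],
    [0.19,-0.14,0,0,0,0],
    [0.25,-0.16,0,0,0,0],
  ],
)

```text
clock: 8.0
tcp_pos: [0.534, 0.1954, 0.2236]
orientation: [3.141, 0.003, -0.001]
contact_force: [-3.1, -1.6, -0.2]
grip_width: -0.0001
gripper_force: 1.3
```

apply_moves(
  rows=[
    [0.06,0,0,0,0,0],
    [0.12,0.01,0,0,0,0],
    [0.18,0.03,0,0,0,0],
    [0.23,0.06,0,0,0,0],
    [0.28,0.1,0,0,0,0],
  ],
)

```text
clock: 8.62
tcp_pos: [0.6032, 0.1696, 0.2236]
orientation: [3.141, 0.003, -0.003]
contact_force: [-7.3, -2.8, 2.7]
grip_width: 0.0001
gripper_force: 3.0
```

```bash
python3 t.py
```

```text
8.625 [0.60318949 0.16956613 0.22363036] [-7.3 -2.8  2.7] [-0.07  0.44 -0.41  1.66  0.19  1.08 -2.1 ]
[(21, 45.9), (18, 36.2), (28, 6.4)]
[0.626 0.165 0.23 ] 0.66
```

apply_moves(
  rows=[
    [0.04,0.04,0,0,0,0],
    [0.07,0.09,0,0,0,0],
    [0.1,0.15,0,0,0,0],
    [0.11,0.21,0,0,0,0],
    [0.11,0.27,0,0,0,0],
  ],
)

```text
clock: 9.45
tcp_pos: [0.6308, 0.1022, 0.2237]
orientation: [-3.141, -0.003, 0.0]
contact_force: [-2.6, 3.3, 0.9]
grip_width: 0.0001
gripper_force: 1.9
```

```bash
python3 t.py
```

```text
9.45 [0.63081934 0.10220461 0.22374129] [-2.6  3.3  0.9] [ 0.03  0.45 -0.39  1.63  0.19  1.09 -1.98]
[(-22, 76.8), (103, 54.0), (-16, 6.6)]
[0.621 0.088 0.23 ] 0.66
```

apply_moves(
  rows=[
    [-0.01,0.05,0,0,0,0],
    [-0.02,0.1,0,0,0,0],
    [-0.05,0.15,0,0,0,0],
    [-0.05,0.15,0,0,0,0],
  ],
)

```text
clock: 10.15
tcp_pos: [0.6176, 0.0643, 0.2237]
orientation: [3.141, 0.002, -0.001]
contact_force: [0.2, 0.3, -0.8]
grip_width: -0.0003
gripper_force: 0.0
```

```bash
python3 t.py pics/6.png
```

```text
10.15 [0.61763347 0.06434093 0.22373931] [ 0.2  0.3 -0.8] [ 0.09  0.42 -0.39  1.68  0.18  1.08 -1.92]
[(104, 64.7), (104, 55.1), (-45, 6.3)]
[0.604 0.048 0.23 ] 0.98
```

View pics/6.png

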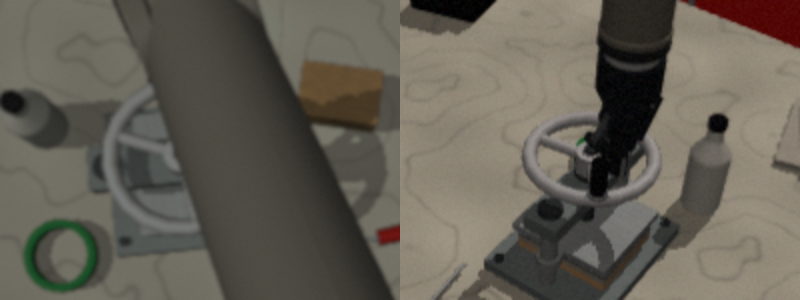

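The handle is close to −47°. I'll back off, lift, and measure it unobstructed.

apply_moves(
  rows=[
    [0.06,-0.08,0,0,0,0],
    [0.06,-0.08,0,0,0,0],
    [0.06,-0.08,-0.2,0,0,0],
    [0.06,-0.08,-0.4,0,0,0],
    [0.06,-0.08,-0.48,0,0,0],
  ],
)

```text
clock: 10.98
tcp_pos: [0.6342, 0.0851, 0.3475]
orientation: [-3.141, -0.002, -0.008]
contact_force: [0.3, -0.0, -0.9]
grip_width: -0.0005
gripper_force: 0.0
```

apply_moves(
  rows=[
    [-0.11,0.2,0,0,0,0],
    [-0.22,0.4,0,0,0,0],
    [-0.33,0.6,0,0,0,0],
    [-0.44,0.8,0,0,0,0],
    [-0.54,0.98,0,0,0,0],
  ],
)

```text
clock: 11.6
tcp_pos: [0.4969, -0.1623, 0.3439]
orientation: [3.141, 0.001, 0.0]
contact_force: [1.2, 0.0, -0.4]
grip_width: 0.0001
gripper_force: 0.0
```

apply_moves(
  rows=[
    [-0.08,0.2,0,0,0,0],
    [-0.16,0.4,0,0,0,0],
    [-0.24,0.6,0,0,0,0],
    [-0.24,0.7,0,0,0,0],
    [-0.24,0.7,0,0,0,0],
  ],
)

```text
clock: 12.22
tcp_pos: [0.4375, -0.3373, 0.3435]
orientation: [3.141, -0.004, -0.001]
contact_force: [0.4, -0.4, 0.6]
grip_width: -0.0001
gripper_force: 0.0
```

```bash
sed -i 's/^o=r.get/o=r.get/' t.py; cat >> t.py <<'E'
f=L[0][1]
for n in('spray_bottle','screw_box','tape_roll','screwdriver'):
    for k in r.landmark_of(f,n)[:1]: print(n,np.round(k['point'],1))
E
python3 t.py pics/7.png
```

```text
12.225 [ 0.43751254 -0.33728     0.34352675] [ 0.4 -0.4  0.6] [ 0.67  0.19 -0.15  1.7   0.03  1.25 -1.06]
[(-50, 35.4), (-51, 24.0), (-48, 9.4)]
[0.608 0.03  0.23 ] 0.91
[0.607 0.045 0.23 ] 0.91
spray_bottle [142.4 152. ]
screw_box [289.5 144.8]
tape_roll [150.9 216.6]
screwdriver [308.1 207.7]
```

View pics/7.png

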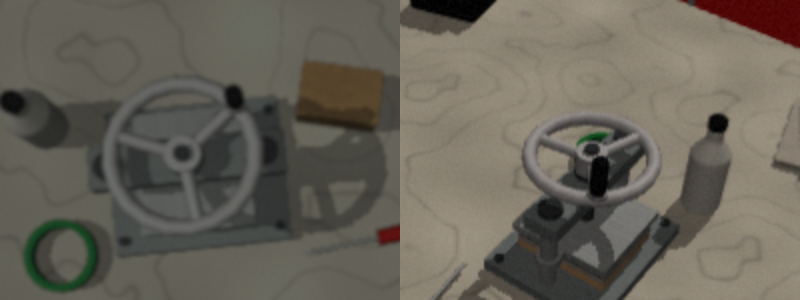

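The handle is back at −50°, against −51° to −52° at the start, so it is 2–3 mm off. The loose things are in their places and the arm is clear.

```bash
python3 -c "
from bench import r
print(r.hand_in())"
```

```text
the job is handed in; nothing more can be done
None
```

I pushed the wheel through one full clockwise turn, leaving the handle about 2–3 mm from where it began by camera. The bottle, box, tape roll and screwdriver show no disturbance, the arm is clear, and the job is handed in (no verdict was returned).

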